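Switch on the ultraviolet viewing box under its guard

ROBOT

A 7-joint arm with a two-finger parallel gripper is mounted at the origin on a cart in front of the work surface, level with it; the furniture and walls round the work are solid. World frame = base frame: x ahead of the robot, y to its left, z up, the work surface at z = 0. Lengths are in mm, angles in rad, forces in N, time in s.
With the tool pointing down it reaches from about 400 to 900 mm from the base axis. Payload 5.6 kg.
Tool frame: the origin (TCP) lies midway between the tips of the shut fingers; the grasp point (between the pads) lies 19 mm behind it; x points along the fingers, y is the direction in which the jaws open and shut, and the axes are right-handed (so a half turn about x gives the same grasp; the last joint's range is limited). The gripper opens to 92 mm and grips with 3 to 60 N. Pads are 20 mm wide; open, the fingers measure 128 mm over their backs; the gripper's body (75 mm by 189 mm) begins 69 mm behind the grasp point.
Start: joints at [1.107, 0.468, -0.012, 1.603, 0.006, 1.071, -0.056], TCP at [265.479, -593.322, 189.992] pointing down, gripper open.
Joint ranges: [-2.53, 2.53], [-0.31, 2.02], [-1.57, 1.55], [0.28, 2.44], [-1.29, 4.43], [0.15, 1.84], [-2.92, 2.92]. Speed limits (rad/s): [2.57, 2.57, 3.14, 3.14, 3.14, 3.14, 3.14].

INTERFACE

Orientations are given as a rotation vector (axis times angle).
In Python, from cell import robot, grip, kin, viewer gives the robot as it stands. Calls block until the motion is done:
- robot.movep(position, orientation): joint-space move of the TCP to a pose.
- robot.servo_line(position, feed=150, rotation=None): straight line of the TCP; rotation=None keeps the orientation; feed is the mean speed in mm/s.
- robot.goto_joints(angles): joint-space move.
- grip(opening, newtons=None): opening from 0.0 (shut) to 1.0 (fully open); newtons is the grip in N (None keeps the last); returns when the fingers have stopped.
- robot.hold(seconds).
- kin.ik(position, orientation): joint angles nearest the present ones, or None.
- robot.observe(): the state.
- viewer.read_camera(name): name is "side" or "top" or "wrist"; returns the picture (420x560x3 uint8, red, green, blue); there is no depth.
- viewer.camera_info(name): a dict with "camera_matrix" (3x3 intrinsics, pixels), "k1" (the pictures are not rectified: a ray, as slopes to the right and down, at radius r is drawn at 1 + k1 r^2 times it, then the intrinsics apply), "R" (3x3) and "t" (3): a world point X has camera coordinates R X + t. Camera axes: x right, y down, z forward; pixel columns grow to the right and rows downward; lengths in mm; the calibration is good to about 2 mm. A picture is of the moment at which its call begins: read the wrist's pose just before it. camera_info takes no time and is no camera call; for the wrist camera it gives the pose at the moment of the call.
A pose or a line that the arm cannot do raises robot.IKError and nothing moves.
- robot.job_done(): hands the job in, once; it reports no verdict.
Trained networks look in the newest picture that a camera, given by its name, has taken for a name from the list of things; names that differ only in an ending like _2 or _b are one class to them, and where a whole thing is asked for, a point or a joint stands for the part that bears it (a point fixed in the world has none). Each returns a list of dicts, best first, with "confidence" (0 to 1); they miss things now and then, are a little off and sometimes report something else, mostly with a low value. They report only what shows in the picture. A call takes as long as a camera call. They do not tell look-alikes from the thing itself.
- viewer.silhouettes(name, camera): "mask" (420x560 bool, what is visible of it).
- viewer.pinpoint(name, camera): "at" ([x, y, z] in mm, in the coordinates of the camera as it stood for that picture, good to about 4 mm: a listed point, or the origin of a listed thing).
The state is a dict: "t": time; "joints": joint angles; "joint_velocities": joint speeds; "joint_torque": joint torques, N m; "tcp_pos": TCP position; "tcp_rot": TCP orientation; "contact_force": force on the tool from outside, world axes, zero at the start; "wrist_torque": the same for the moment, N m; "grip_width": opening from 0.0 (shut) to 1.0 (fully open).
Only numpy, scipy, OpenCV 4.12 (cv2) and the standard library are available. Lean on these libraries where they do the work, as an engineer would, in place of code of your own. Each camera call takes 0.05 s, during which the arm holds its last target.

TASK

The rock in the tray is to be viewed under ultraviolet light. With your fingertips, push the tray of the grey viewing box fully home, then lift the red switch guard with a finger, flip the toggle beneath it away from the front of the box to its on position, and let the guard drop shut over it. The lamp must never be switched on while the tray is open; pick nothing up, keep the rock lying in its tray, and leave the loupe on the box and the other things on the table where they are.

Things in the scene. Friction and masses are not known exactly. Their poses are not given: they have to be found in the camera images.
- uv_box: Grey ultraviolet viewing box fixed to the table, 170 (x, depth) x 200 (y) x 95 mm (z, flat top deck). Origin: centre of its underside; x points from its front (where the tray comes out) to its back, y to the left seen from the front. On the deck: the guarded switch on the right half; a black rubber eye hood 58 x 88 mm, 34 mm high, on the left half, centre at (-4, +48) mm; a black lamp housing 25 mm high along the back edge; a green pilot lamp 11 mm high at (-65, +12) mm.
- tray (a joint): How far the black specimen tray is pulled out, in m: 0 = fully home, at most 0.075, at the start 0.04 to 0.065. It slides straight along the box's x with about 1.5 N of friction, stays where it is left and ends at a firm stop at 0.
- tray_pull (a point): Centre of the front face of the aluminium pull bar (90 mm wide along y, 12 mm high, 62 mm above the table) on the tray's black front plate (150 x 68 mm, its face 14 mm behind this point). The front-most part of the tray; push it along the box's +x. With the tray home this point is at (-107, 0, 62) mm in the box's frame.
- tray_floor (a point): Point on the floor of the tray, 12 mm above the table, moving with the tray, axes as the box. The open floor reaches from 51 mm in front of it (the front plate) to 86 mm behind it and 61 mm to either side.
- specimen_mid (a point): Middle of the loose brown-and-green ore rock (44 x 62 x 40 mm, about 0.15 kg) lying in the tray.
- guard (a joint): Opening angle of the red plastic switch guard in rad: 0 = shut, 1.2 = raised against its stop. A hood 46 mm wide that covers the toggle on top, front and sides, hinged at its back; 45 g and a weak return spring, so it always drops shut when let go. It must rest on the finger while the toggle is flipped.
- guard_lip (a point): Centre of the front edge of the guard's finger lip (46 mm wide along y), which flares forward and up from the bottom of the guard's front wall. Shut, it is 27 mm above the deck and 79 mm in front of the hinge; 19 mm further back, at the foot of the front wall, the underside of the guard is 19 mm above the deck, so a finger tip goes in below the lip.
- guard_hinge (a point): Middle of the guard's hinge axis, which runs along the box's y, 12 mm above the deck and 34 mm behind the toggle's pivot; at (22, -55, 107) mm in the box's frame, z up.
- toggle (a joint): Angle of the steel toggle lever in rad: 0 = off (leaning 0.35 rad to the front), 0.7 = on (leaning 0.35 rad to the back). It is over-centred: it snaps to whichever end is nearer (centre at 0.35); about 1 N at its tip throws it.
- toggle_tip (a point): Tip of the toggle lever, which is 9 mm thick there, 32 mm long from its pivot. The pivot lies 4 mm above the deck at (-12, -55, 99) mm in the box's frame; off, the tip is 11 mm in front of the pivot and 34 mm above the deck.
- loupe_mid (a point): Middle of the loose white-and-black folding loupe (27 x 56 x 17 mm) lying on the deck's front left corner; leave it.
- marble_mid (a point): Middle of a loose grey-white rock (45 x 58 x 42 mm) on the table; leave it.
- marker_mid (a point): Middle of a loose marker with a blue cap (17 x 135 x 17 mm) lying on the table; leave it.
- red_bottle_mid (a point): Middle of a loose white dropper bottle with a red cap (28 mm across, 71 mm high) standing on the table; leave it.
Not all that is in view belongs to the job. What is shaped like the part that bears specimen_mid but yellow is not meant.

How it is judged (in metres and radians):
On the way, in this order (a step that is already met when the one before it is completed fails the run):
1. the tray is pushed fully home, the toggle still off (value of joint tray below 0.004 m and value of joint toggle below 0.2 rad), for 0.2 s.
2. the guard is lifted while the toggle is still off (value of joint guard above 0.3 rad and value of joint toggle below 0.35 rad), for 0.05 s.
3. the toggle is flipped on beneath the lifted guard (value of joint toggle above 0.6 rad and value of joint guard above 0.2 rad), for 0.05 s.
At the end, for the whole second after the job is handed in: The tray is within 4 mm of fully home with the rock lying in it, the toggle is on (above 0.6 rad) and the guard is shut over it (below 0.06 rad) (value of joint tray below 0.004 m and value of joint toggle above 0.6 rad and value of joint guard below 0.06 rad and x of specimen_mid in the frame of tray_floor between -0.05 and 0.085 m and y of specimen_mid in the frame of tray_floor between -0.06 and 0.06 m and z of specimen_mid in the frame of tray_floor below 0.035 m); the robot touches nothing.
It fails at once if the lamp is switched on while the tray is more than 6 mm open (value of joint toggle above 0.4 rad and value of joint tray above 0.006 m).
It fails at once if the rock is lifted more than 15 mm off the tray (z of specimen_mid in the frame of tray_floor above 0.045 m).
It fails at once if the loupe, the loose rock, the marker or the bottle on the table is moved more than 20 mm or lifted (distance of any of loupe_mid, marble_mid, marker_mid, red_bottle_mid from where it was at the start of the episode above 0.02 m).
It also fails if it takes over 51 s, if anything falls off the work surface, if the arm or the gripper's body presses on something with over 40 N, if the wrist force passes 120 N, or if a joint passes its speed limit or range.

## Working session

There is one attempt and no reset: what is moved stays moved. The work goes in short steps, each a Python script; the robot and the scene stay as the last script left them, time stands still between calls to the robot, and variables do not carry over. Pictures are saved under pics/ and viewed, and the job is handed in when it is done.

```bash
ls; mkdir -p pics
python3 - <<'E'
from cell import robot, grip, kin, viewer
import cv2,numpy as np
s=robot.observe();print(s['t'],s['tcp_pos'],s['tcp_rot'],s['grip_width'])
for c in ["side","top","wrist"]:
    im=viewer.read_camera(c);cv2.imwrite(f"pics/a_{c}.png",im[:,:,::-1])
    i=viewer.camera_info(c);R=np.array(i['R']);t=np.array(i['t']);print(c,"cam at",-R.T@t)
    for n in ["uv_box","tray_pull","guard_lip","guard_hinge","toggle_tip","specimen_mid","loupe_mid","marble_mid","marker_mid","red_bottle_mid","tray_floor"]:
        if c=="wrist":continue
        try:
            for d in viewer.pinpoint(n,c)[:3]:
                print(n,round(d['confidence'],2),np.round(R.T@(np.array(d['at'])-t),1))
        except Exception as e: print(n,e)
print(robot.observe()['t'])
E
```

```text
pics
0.0 [ 265.18864681 -592.77517237  189.06192676] [ 1.98949123  0.42658799 -1.99043608] 0.9977579866606667
side cam at [ 382.36637261 -757.856388    748.26977747]
uv_box 0.6 [629.6 111.6   1.1]
uv_box 0.44 [ 674.  -245.4   32.6]
tray_pull 0.74 [629.8 115.1   1.7]
tray_pull 0.68 [478.1 123.8  63.7]
tray_pull 0.56 [647.7  56.1 106. ]
guard_lip 0.71 [ 594.  -209.8   24.7]
guard_lip 0.62 [569.4  60.8 123. ]
guard_hinge 0.7 [646.7  57.3 106. ]
guard_hinge 0.46 [480.  124.3  63.2]
toggle_tip 0.73 [556.7 116.1   9.5]
specimen_mid 0.72 [419.8  25.4  24.4]
specimen_mid 0.69 [372.1 135.9  22.4]
specimen_mid 0.49 [533.6 108.6  36. ]
loupe_mid 0.62 [577.  178.3 101.2]
marble_mid 0.77 [ 593.9 -208.1   26.6]
marker_mid 0.7 [460.1 290.3   5.9]
red_bottle_mid 0.81 [ 673.  -245.5   34.5]
tray_floor 0.59 [555.5 117.2  12.9]
top cam at [ 372.66587879   10.86097631 1127.25514143]
uv_box 0.8 [633.8 118.1   2.2]
uv_box 0.26 [ 591.1 -206.5   21.1]
tray_pull 0.67 [476.8 126.4  62.4]
guard_lip 0.88 [568.   69.  123.4]
guard_hinge 0.9 [644.3  63.5 105.2]
specimen_mid 0.78 [534.4 106.5  36.7]
specimen_mid 0.64 [369.2 137.2  17.7]
loupe_mid 0.54 [572.5 179.4 104.7]
marble_mid 0.78 [ 591.9 -206.9   20.1]
marker_mid 0.78 [467.9 284.5  10.4]
red_bottle_mid 0.53 [ 673.3 -242.8   36.2]
tray_floor 0.71 [554.4 121.1  10.3]
tray_floor 0.57 [647.3  64.3 105.8]
wrist cam at [ 335.31432901 -562.04146895  384.79836453]
1.25
```

View pics/a_side.png

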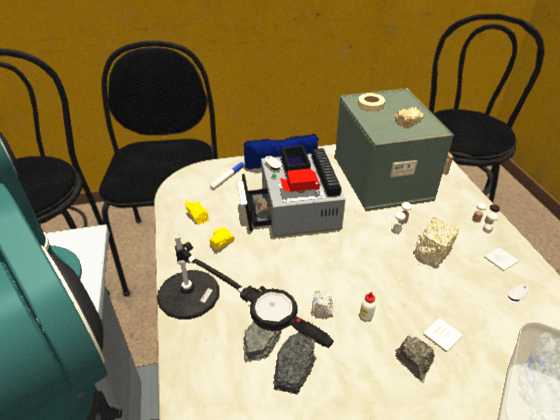

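View pics/a_top.png

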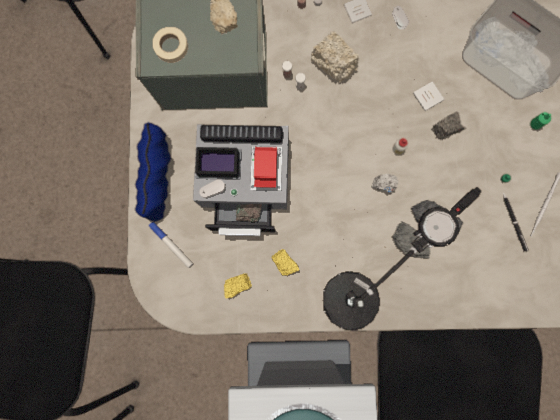

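```bash
cat > h.py <<'E'
from cell import robot, grip, kin, viewer
import cv2,numpy as np
from scipy.spatial.transform import Rotation as Ro
def rot(th,yaw,flip=1):
    # tool pointing th below horizontal, heading yaw
    x=np.array([np.cos(th)*np.cos(yaw),np.cos(th)*np.sin(yaw),-np.sin(th)])
    y=flip*np.array([-np.sin(yaw),np.cos(yaw),0])
    return Ro.from_matrix(np.c_[x,y,np.cross(x,y)]).as_rotvec()
def look(c,names,tag=None):
    i=viewer.camera_info(c);im=viewer.read_camera(c)
    if tag: cv2.imwrite(f"pics/{tag}.png",im[:,:,::-1])
    R=np.array(i['R']);t=np.array(i['t']);out={}
    for n in names:
        out[n]=[(round(d['confidence'],2),np.round(R.T@(np.array(d['at'])-t),1)) for d in viewer.pinpoint(n,c)[:2]]
        print(c,n,out[n])
    return out
def st():
    s=robot.observe();print(round(s['t'],2),np.round(s['tcp_pos'],1),np.round(s['contact_force'],1),np.round(s['joints'],2));return s
E
python3 - <<'E'
from h import *
s=robot.observe();print(np.round(Ro.from_rotvec(s['tcp_rot']).as_matrix(),2))
i=viewer.camera_info('wrist');M=Ro.from_rotvec(s['tcp_rot']).as_matrix()
R=np.array(i['R']);t=np.array(i['t']);print("cam in tool",M.T@(-R.T@t-s['tcp_pos']),"axis",M.T@R[2])
for f in (1,-1):
  for th in (0.6,.8,1.0,1.2,1.57):
    for p in ([380,110,330],[440,110,260],[450,125,56],[560,10,110],[600,10,120]):
      j=kin.ik(p,rot(th,-.065,f)); print(f,th,p,None if j is None else np.round(j,2))
E
```

```text
[[-0.    0.41 -0.91]
 [-0.   -0.91 -0.41]
 [-1.    0.    0.  ]]
cam in tool [-1.94799499e+02 -2.33697326e-02 -7.65150160e+01] axis [9.60973329e-01 3.24290353e-04 2.76640844e-01]
1 0.6 [380, 110, 330] None
1 0.6 [440, 110, 260] None
1 0.6 [450, 125, 56] None
1 0.6 [560, 10, 110] None
1 0.6 [600, 10, 120] None
1 0.8 [380, 110, 330] None
1 0.8 [440, 110, 260] None
1 0.8 [450, 125, 56] None
1 0.8 [560, 10, 110] None
1 0.8 [600, 10, 120] [ 0.91  0.8  -1.32  2.35  2.08  0.89 -0.32]
1 1.0 [380, 110, 330] None
1 1.0 [440, 110, 260] [-0.   -0.23 -0.48  2.35  0.37  0.53  0.73]
1 1.0 [450, 125, 56] None
1 1.0 [560, 10, 110] [ 0.45  0.32 -0.67  2.32  1.62  0.3  -0.16]
1 1.0 [600, 10, 120] [ 0.06  0.29 -0.22  2.25  1.32  0.17  0.1 ]
1 1.2 [380, 110, 330] None
1 1.2 [440, 110, 260] [ 0.84 -0.24 -1.09  2.18 -0.14  0.72  1.32]
1 1.2 [450, 125, 56] [-0.07  0.3  -0.46  2.39  1.15  0.36 -0.06]
1 1.2 [560, 10, 110] [ 0.53  0.37 -0.75  2.16  0.81  0.45  0.67]
1 1.2 [600, 10, 120] [ 0.48  0.4  -0.7   2.07  0.75  0.49  0.75]
1 1.57 [380, 110, 330] [ 0.85 -0.13 -1.07  1.93 -0.12  1.27  1.32]
1 1.57 [440, 11
[... 707 characters left out ...]
[ 0.06  0.25 -0.23  2.35  1.64  0.17  2.91]
-1 1.0 [600, 10, 120] None
-1 1.2 [380, 110, 330] None
-1 1.2 [440, 110, 260] [ 0.96 -0.29 -1.16  2.18 -0.24  0.73 -1.72]
-1 1.2 [450, 125, 56] [-0.69  0.26  0.23  2.43  0.76  0.19 -2.85]
-1 1.2 [560, 10, 110] [ 0.21  0.29 -0.37  2.18  0.52  0.36 -2.22]
-1 1.2 [600, 10, 120] [ 0.18  0.33 -0.33  2.09  0.45  0.41 -2.14]
-1 1.57 [380, 110, 330] [ 0.59 -0.1  -0.86  1.94 -0.08  1.27 -1.88]
-1 1.57 [440, 110, 260] [ 0.41  0.12 -0.77  1.94  0.1   1.11 -2.04]
-1 1.57 [450, 125, 56] [ 0.11  0.43 -0.53  2.12  0.34  0.68 -2.29]
-1 1.57 [560, 10, 110] [ 0.16  0.44 -0.3   1.88  0.17  0.85 -1.86]
-1 1.57 [600, 10, 120] [ 0.14  0.48 -0.27  1.78  0.16  0.9  -1.84]
```

View pics/a_wrist.png

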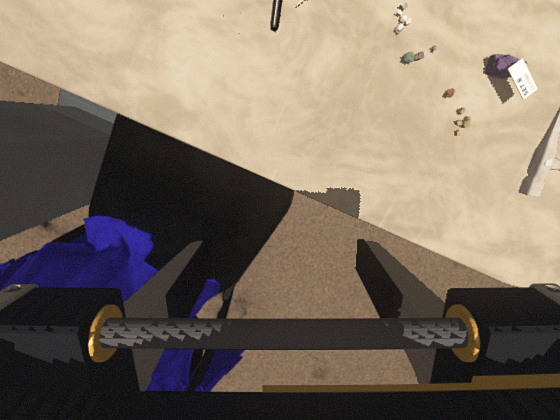

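Run:
```python
from h import *
s=st()
robot.servo_line([265,-593,330],feed=250)
robot.movep([440,-260,340],rot(1.57,-.4,1)); st()
robot.movep([400,90,340],rot(1.57,-.065,1)); st()
N=["uv_box","tray_pull","guard_lip","guard_hinge","toggle_tip","tray_floor","loupe_mid"]
look("wrist",N,"b_wrist")
look("top",["uv_box","tray_pull","guard_lip","guard_hinge"]) 
st()
```

```text
1.25 [ 265.5 -593.3  190. ] [ 0.1 -0.   0.2] [ 1.11  0.47 -0.01  1.6   0.01  1.07 -0.06]
3.4 [ 439.4 -260.9  339.3] [ 0.  -0.2 -0.1] [ 0.94  0.15 -0.52  1.71  0.08  1.3   1.57]
4.72 [400.6  88.5 340. ] [-0.2 -0.2  0.1] [ 0.72 -0.07 -0.94  1.89 -0.06  1.29  1.3 ]
wrist uv_box [(0.94, array([631.5, 113.8,  -4.7]))]
wrist tray_pull [(0.72, array([480.1, 126.3,  59.4]))]
wrist guard_lip [(0.66, array([568.7,  65.3, 123.8]))]
wrist guard_hinge []
wrist toggle_tip []
wrist tray_floor [(0.83, array([554.5, 120.5,  10.4]))]
wrist loupe_mid [(0.83, array([575.6, 175.4, 102. ]))]
top uv_box [(0.79, array([634.9, 117.8,   2.8]))]
top tray_pull []
top guard_lip [(0.69, array([569.4,  69.2, 123.4]))]
top guard_hinge [(0.75, array([647.3,  60.7, 106.3]))]
5.38 [400.  90. 340.] [-0.  -0.2  0.5] [ 0.71 -0.07 -0.94  1.89 -0.06  1.29  1.3 ]
```

View pics/b_wrist.png

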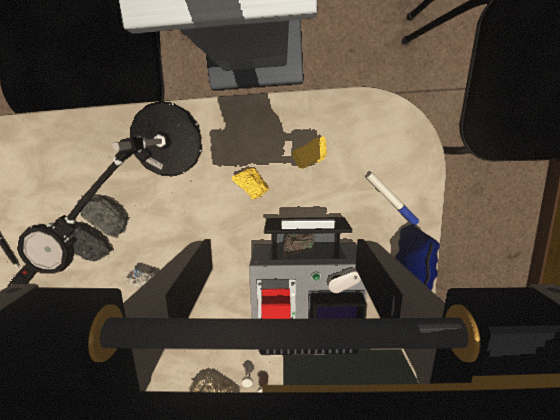

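```bash
cat > fit.py <<'E'
from h import *
from scipy.optimize import least_squares
P=[((0,0),[(629.6,111.6),(633.8,118.1),(631.5,113.8),(634.9,117.8)]),((-57,-55),[(569.4,60.8),(568,69),(568.7,65.3),(569.4,69.2)]),((22,-55),[(646.7,57.3),(644.3,63.5),(647.3,60.7)])]
T=[(478.1,123.8),(476.8,126.4),(480,126.3)];F=[(555.5,117.2),(554.4,121.1),(554.5,120.5)]
def w(p,b): 
    c,s=np.cos(p[2]),np.sin(p[2]);return np.array([p[0]+c*b[0]-s*b[1],p[1]+s*b[0]+c*b[1]])
def res(p):
    r=[]
    for b,m in P:
        for q in m:r+=list(w(p,b)-q)
    for q in T:r+=list(w(p,(-107-p[3],0))-q)
    for q in F:r+=list(w(p,(p[4],0))-q)
    return r
if __name__=="__main__":
    o=least_squares(res,[632,115,-.06,50,-80]);p=o.x;print(p);print(np.round(o.fun,1))
    for c in("top","wrist"):
        i=viewer.camera_info(c);K=np.array(i['camera_matrix']);R=np.array(i['R']);t=np.array(i['t'])
        im=viewer.read_camera(c)[:,:,::-1].copy()
        big=cv2.resize(im,None,fx=4,fy=4,interpolation=cv2.INTER_CUBIC)
        def proj(b,z):
            X=R@np.r_[w(p,b),z]+t;m=X[:2]/X[2];m=m*(1+i['k1']*(m@m));u=K[:2,:2]@m+K[:2,2];return u*4+1.5
        def poly(pts,z,col):cv2.polylines(big,[np.array([proj(b,z) for b in pts],np.int32)],True,col,1)
        poly([(-85,-100),(85,-100),(85,100),(-85,100)],95,(0,255,0))
        poly([(-33,4),(25,4),(25,92),(-33,92)],129,(255,0,255))
        poly([(-107-p[3],-45),(-107-p[3],45),(-93-p[3],45),(-93-p[3],-45)],68,(0,255,255))
        poly([(-57,-78),(-57,-32),(-38,-32),(-38,-78)],122,(255,255,0))
        q=proj((-30,0),95).astype(int);cv2.imwrite(f"pics/fit_{c}.png",big[max(q[1]-300,0):q[1]+300,max(q[0]-350,0):q[0]+350])
E
python3 fit.py
```

```text
[ 6.30148604e+02  1.15730431e+02 -6.99461434e-02  4.51600857e+01
 -7.54348003e+01]
[ 0.5  4.1 -3.7 -2.4 -1.4  1.9 -4.8 -2.1  0.   4.   1.4 -4.2  0.7 -0.5
  0.  -4.4  1.6  2.   4.  -4.2  1.  -1.4  0.3  2.6  1.6 -0.  -1.6  0.1
 -0.6  3.8  0.5 -0.1  0.4  0.5]
```

View pics/fit_top.png

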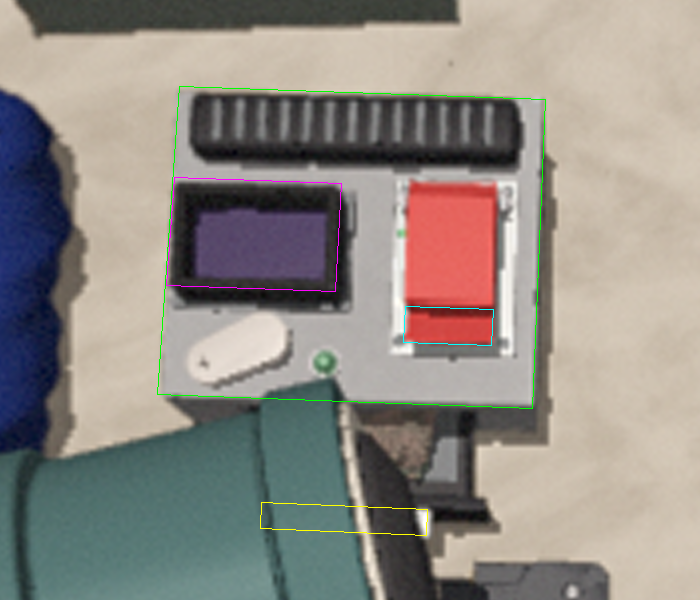

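View pics/fit_wrist.png

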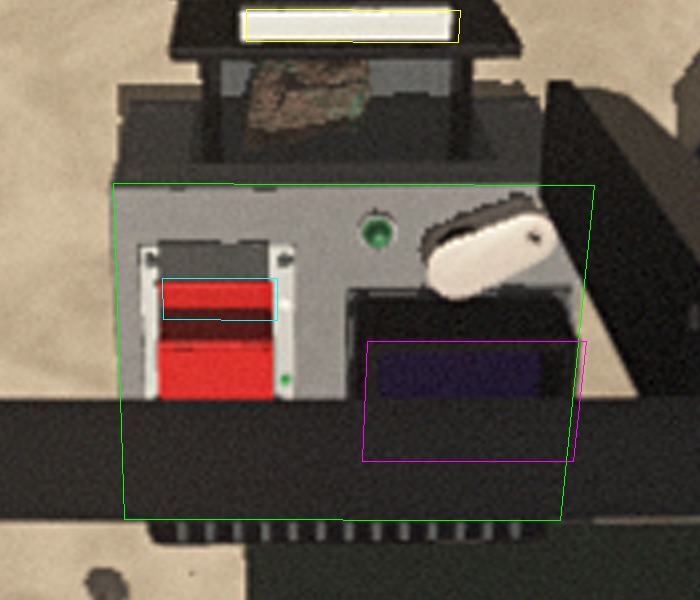

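```bash
cat >> h.py <<'E'
BX=np.array([630.4,114.8]);YAW=-0.062
def W(x,y,z):
    c,s=np.cos(YAW),np.sin(YAW);return [BX[0]+c*x-s*y,BX[1]+s*x+c*y,z]
E
python3 - <<'E'
from h import *
grip(0.0)
r=rot(1.45,YAW,1)
robot.movep(W(-190,0,160),r)
robot.servo_line(W(-190,0,56),feed=120);s=st()
f0=s['contact_force'].copy() if hasattr(s['contact_force'],'copy') else np.array(s['contact_force'])
robot.servo_line(W(-130,0,56),feed=60);st()
for x in np.arange(-126,-108,1.5):
    robot.servo_line(W(x,0,56),feed=25)
    f=robot.observe()['contact_force'];print(x,np.round(f,1))
    if np.linalg.norm(f[:2]-np.array(f0)[:2])>9: break
st()
look("wrist",["tray_pull","uv_box"],"c_wrist"); look("side",["tray_pull"],"c_side")
E
```

```text
8.62 [441.5 126.7  56.7] [-0.4  0.4 -0.4] [ 0.3   0.44 -0.8   2.21  0.68  0.61  0.51]
9.77 [500.2 122.9  55.9] [-0.4 -0.1 -1. ] [ 0.3   0.52 -0.77  2.09  0.69  0.67  0.57]
-126.0 [ 0.5  0.6 -0.2]
-124.5 [ 0.  -0.1 -0.6]
-123.0 [0.7 0.2 0.5]
-121.5 [-0.2 -0.   0.8]
-120.0 [-0.5 -0.1 -0.1]
-118.5 [-0.3 -0.5  0.2]
-117.0 [-1.   0.6 -0.6]
-115.5 [-0.2 -0.1 -0. ]
-114.0 [0.2 0.3 0.2]
-112.5 [ 0.5 -0.1  0.1]
-111.0 [ 0.1 -0.5 -0.6]
-109.5 [0.8 0.  1.4]
12.82 [521.2 121.6  56. ] [0.8 0.  1.4] [ 0.3   0.55 -0.77  2.04  0.69  0.69  0.6 ]
wrist tray_pull [(0.74, array([478.6, 123.9,  62.5]))]
wrist uv_box []
side tray_pull [(0.82, array([476.8, 122.5,  62.2]))]
```

View pics/c_wrist.png

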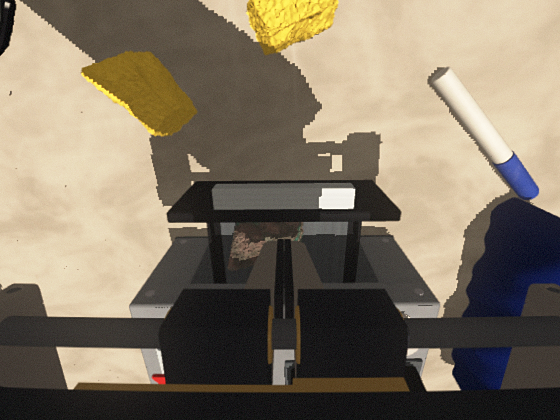

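View pics/c_side.png

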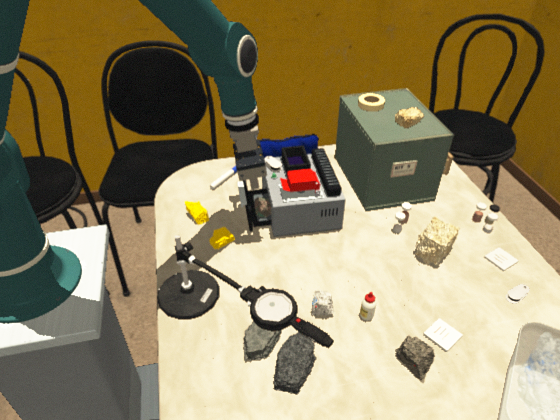

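Run:
```python
from h import *
s=st();print(s['grip_width'],s['tcp_rot'])
for c in("wrist","side","top"):
    i=viewer.camera_info(c);K=np.array(i['camera_matrix']);R=np.array(i['R']);t=np.array(i['t'])
    im=viewer.read_camera(c)[:,:,::-1].copy()
    def proj(X):
        X=R@np.array(X)+t;m=X[:2]/X[2];m=m*(1+i['k1']*(m@m));return K[:2,:2]@m+K[:2,2]
    a=proj(s['tcp_pos']);b=proj([478,125,62]);print(c,a,b,-R.T@t)
    d=proj(W(-117,0,62));print(d)
    x0,y0=int(a[0])-70,int(a[1])-60;x0=max(x0,0);y0=max(y0,0)
    big=cv2.resize(im[y0:y0+120,x0:x0+140],None,fx=5,fy=5,interpolation=cv2.INTER_CUBIC)
    for q,col in((a,(0,0,255)),(b,(0,255,0))):
        cv2.circle(big,tuple(((q-[x0,y0])*5).astype(int)),5,col,2)
    cv2.imwrite(f"pics/d_{c}.png",big)
```

```text
13.07 [521.1 121.6  56. ] [-0.9 -0.4  0.2] [ 0.3   0.55 -0.77  2.04  0.69  0.69  0.6 ]
0.005760932012337411 [ 0.04488265  1.44945858 -0.05067078]
wrist [284.84833454 240.8289155 ] [286.08951702 186.11557548] [418.74118143 127.20418874 239.97210862]
[284.87193098 235.52219912]
side [256.19759409 194.44547015] [238.57656844 194.10055573] [ 382.36637261 -757.856388    748.26977747]
[253.09001279 192.83456574]
top [240.68966023 215.18321194] [239.12062711 234.51239008] [ 372.66587879   10.86097631 1127.25514143]
[240.24470695 218.21497089]
```

View pics/d_wrist.png

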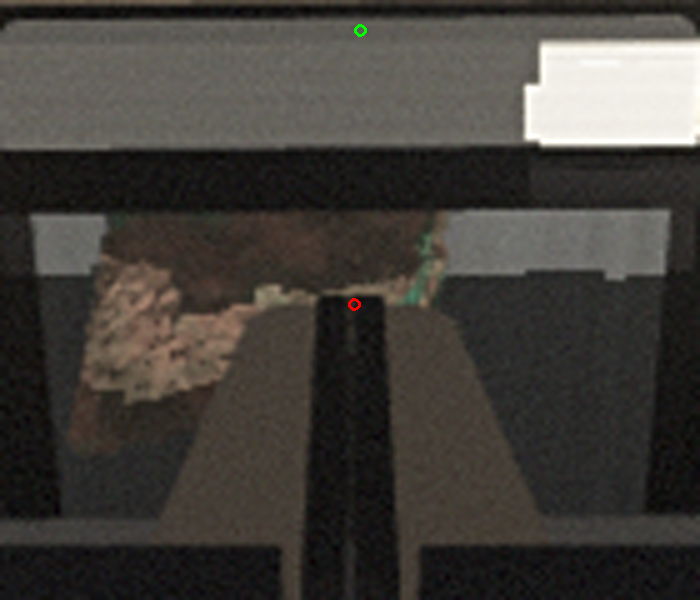

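View pics/d_side.png

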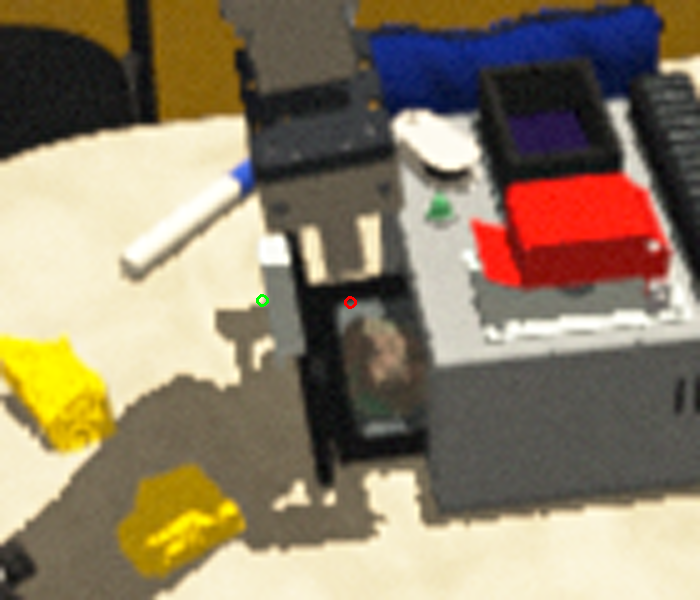

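Run:
```python
from h import *
s=st()
c="side"
i=viewer.camera_info(c);K=np.array(i['camera_matrix']);R=np.array(i['R']);t=np.array(i['t'])
im=viewer.read_camera(c)[:,:,::-1].copy()
def proj(X):
    X=R@np.array(X)+t;m=X[:2]/X[2];m=m*(1+i['k1']*(m@m));return K[:2,:2]@m+K[:2,2]
print(K[0,0])
a=proj(s['tcp_pos']);x0,y0=int(a[0])-40,int(a[1])-40
big=cv2.resize(im[y0:y0+75,x0:x0+100],None,fx=8,fy=8,interpolation=cv2.INTER_NEAREST)
M=Ro.from_rotvec(s['tcp_rot']).as_matrix()
def P(X):return tuple(((proj(X)-[x0,y0]+.5)*8).astype(int))
T=np.array(s['tcp_pos'])
for k in (0,-10,-20,-30,-50,-80):cv2.circle(big,P(T+k*M[:,0]),4,(0,0,255),2)
for dy,dz in((18,10),(18,-10),(-18,-10),(-18,10)):
    cv2.circle(big,P(T+dy*M[:,1]+dz*M[:,2]),3,(255,0,255),2)
for z in(56,68):
  for xx in(-152,-138):
    for y in(-45,45):cv2.circle(big,P(W(xx,y,z)),3,(0,255,0),2)
for y in(-75,75):cv2.circle(big,P(W(-138,y,68)),3,(255,255,0),2)
for y in(-75,75):cv2.circle(big,P(W(-138,y,0)),3,(255,255,0),2)
cv2.imwrite("pics/e_side.png",big)
```

```text
13.22 [521.1 121.6  56. ] [ 0.6 -0.4  0.8] [ 0.3   0.55 -0.77  2.04  0.69  0.69  0.6 ]
455.3513910659561
```

View pics/e_side.png

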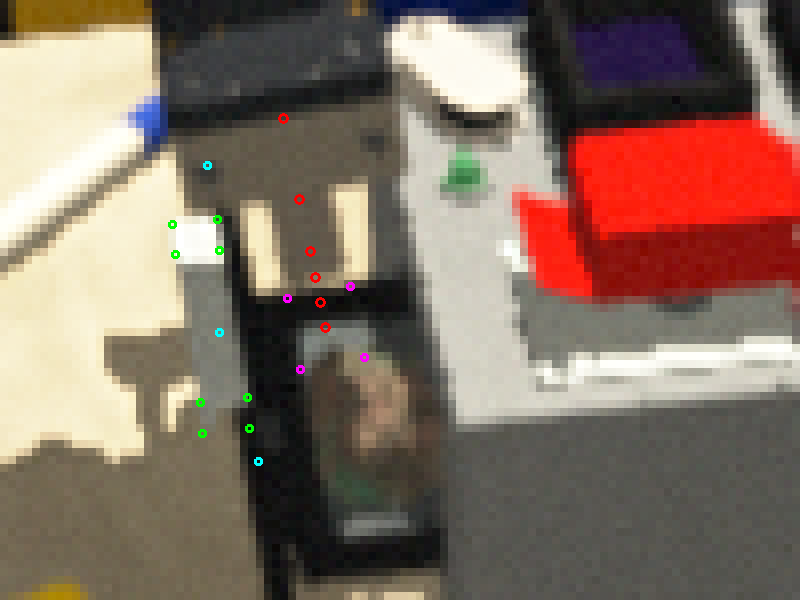

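```bash
cat >> h.py <<'E'
def pj(c):
    i=viewer.camera_info(c);K=np.array(i['camera_matrix']);R=np.array(i['R']);t=np.array(i['t'])
    def proj(X):
        X=R@np.array(X)+t;m=X[:2]/X[2];m=m*(1+i['k1']*(m@m));return K[:2,:2]@m+K[:2,2]
    return proj
def crop(c,X,tag,f=6,marks=(),tcp=False,n=50):
    im=viewer.read_camera(c)[:,:,::-1].copy();p=pj(c);a=p(X);h,w=int(n),int(n*1.3)
    x0,y0=max(int(a[0])-w,0),max(int(a[1])-h,0)
    big=cv2.resize(im[y0:y0+2*h,x0:x0+2*w],None,fx=f,fy=f,interpolation=cv2.INTER_CUBIC)
    P=lambda X:tuple(((p(X)-[x0,y0]+.5)*f).astype(int))
    for m in marks:cv2.circle(big,P(m),3,(0,255,0),2)
    if tcp:
        s=robot.observe();M=Ro.from_rotvec(s['tcp_rot']).as_matrix();T=np.array(s['tcp_pos'])
        for k in (0,-20,-40):cv2.circle(big,P(T+k*M[:,0]),4,(0,0,255),2)
    cv2.imwrite(f"pics/{tag}.png",big)
E
python3 - <<'E'
from h import *
robot.servo_line(W(-109.5,0,110),feed=200)
robot.servo_line(W(-190,0,110),feed=200)
robot.servo_line(W(-178,0,47),feed=120)
st()
crop("side",W(-165,0,55),"f_side",marks=[W(-152,y,z) for y in(-45,45) for z in (56,68)],tcp=True)
E
```

```text
14.93 [453.2 126.3  47.1] [ 0.3  0.1 -0.4] [ 0.28  0.47 -0.78  2.19  0.71  0.61  0.5 ]
```

View pics/f_side.png

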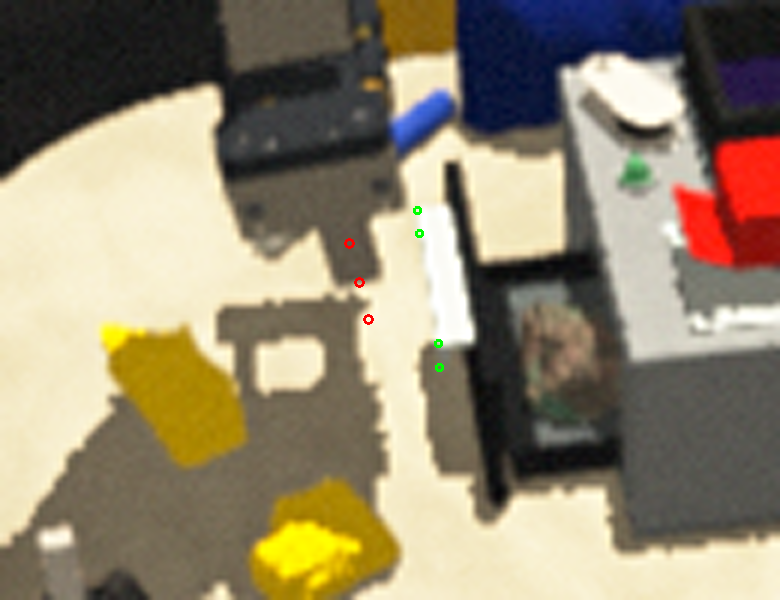

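Run:
```python
from h import *
s=st()
T=np.array(s['tcp_pos']);crop("wrist",T,"g_wrist",f=6,tcp=True)
crop("top",T,"g_top",f=8,tcp=True,n=35)
for c in("wrist","side","top"):
    p=pj(c);M=Ro.from_rotvec(s['tcp_rot']).as_matrix();print(c,[np.round(p(T+k*M[:,0]),1) for k in(0,-20)])
```

```text
14.97 [453.4 126.2  47.5] [-0.   0.4  0.4] [ 0.28  0.47 -0.78  2.19  0.71  0.61  0.5 ]
wrist [array([285.2, 240.6]), array([285.3, 252.2])]
side [array([229. , 199.8]), array([227.4, 193.6])]
top [array([239.4, 246.4]), array([238.4, 246.8])]
```

View pics/g_wrist.png

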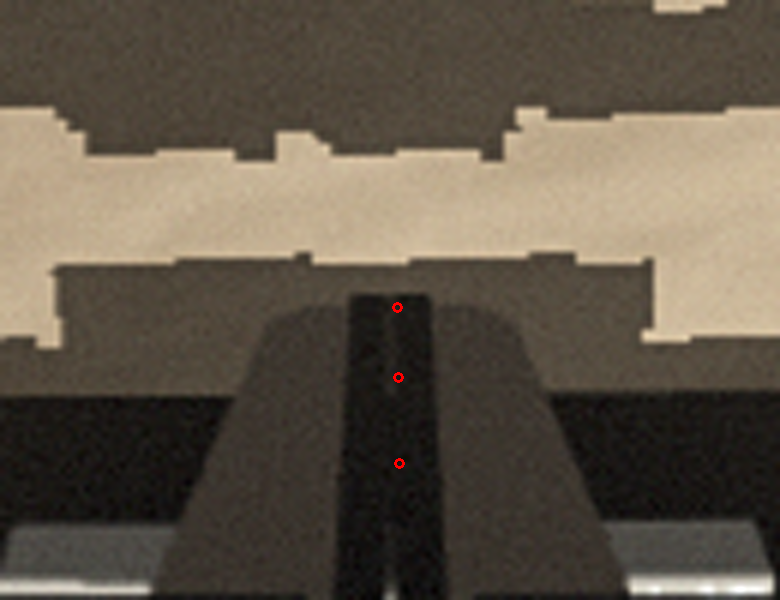

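View pics/g_top.png

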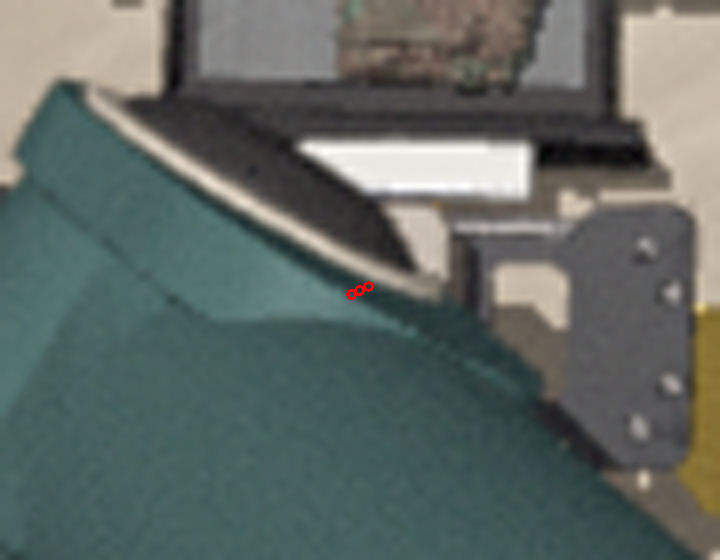

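Run:
```python
from h import *
r=rot(1.5707,YAW,1)
robot.servo_line(W(-200,0,47),feed=120,rotation=r)
robot.hold(.2)
F=lambda:np.mean([robot.observe()['contact_force'] for _ in range(5)],0)
f0=F();z=30;robot.servo_line(W(-200,0,30),feed=80)
while z>-32:
    z-=1.5;robot.servo_line(W(-200,0,z),feed=30)
    f=robot.observe()['contact_force']
    if abs(f[2]-f0[2])>4: print("contact",z,f);break
st()
robot.servo_line(W(-200,0,40),feed=150);st()
```

```text
contact -25.5 [-4.27737919 -1.63659121 19.25086684]
25.22 [430.9 127.1 -24.2] [-4.3 -1.6 19.3] [ 0.21  0.63 -0.69  2.17  0.75  0.59  0.47]
25.8 [430.6 126.7  39.5] [0.  0.3 0.3] [ 0.33  0.53 -0.82  2.15  0.61  0.71  0.6 ]
```

```bash
cat >> h.py <<'E'
OFF=23.5
def tipW(x,y,z,th):  # box-frame tip centre -> TCP world; y = tool centre
    return W(x+OFF*np.cos(th),y,z-OFF*np.sin(th))
E
python3 - <<'E'
from h import *
th=1.3;r=rot(th,YAW,1)
robot.servo_line(tipW(-180,0,58,th),feed=150,rotation=r)
robot.servo_line(tipW(-122,0,58,th),feed=90);st()
for x in (-119,-117,-115,-113.5,-112,-110.5,-109):
    robot.servo_line(tipW(x,0,58,th),feed=40)
    f=robot.observe()['contact_force'];print(x,np.round(f,1))
    if f[0]<-8: break
st()
crop("side",W(-107,0,62),"h_side",f=6,tcp=True)
look("side",["tray_pull"])
E
```

```text
27.27 [514.7 121.6  35.2] [ 0.8 -0.2 -0.2] [ 0.14  0.48 -0.6   2.19  0.95  0.47  0.29]
-119 [ 0.7  1.2 -1.1]
-117 [-0.7 -0.6  0.3]
-115 [-0.6 -0.4  0.4]
-113.5 [-4.8  0.2  2.9]
-112 [-10.   -0.6   6.8]
28.52 [522.5 121.4  34.7] [-10.   -0.6   6.8] [ 0.15  0.49 -0.6   2.17  0.94  0.48  0.31]
side tray_pull [(0.76, array([526.5, 123.8,  61.9]))]
```

View pics/h_side.png

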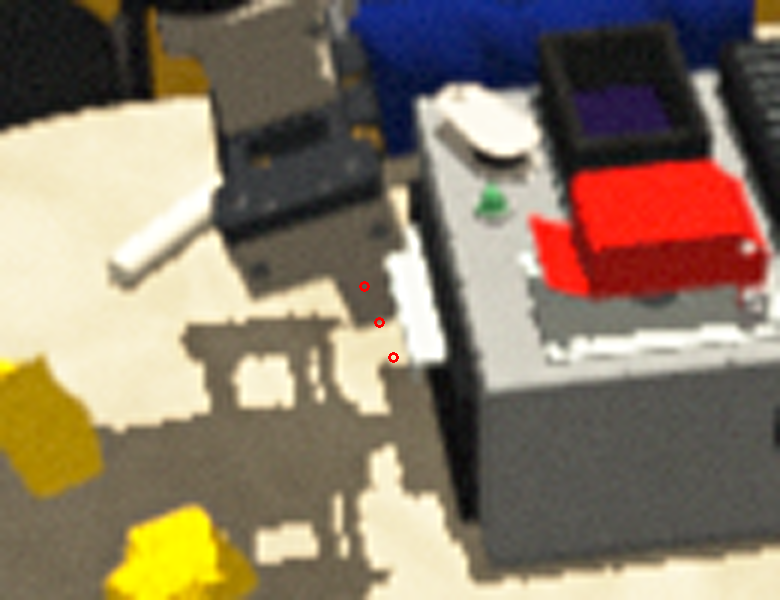

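```bash
sed -i 's/BX=np.array.*;/BX=np.array([632.5,114.8]);/' h.py
cat >> h.py <<'E'
def U(x,z,th,y=-55): # upper-front tip corner at box x, z above deck
    return tipW(x-10*np.sin(th),y,95+z-10*np.cos(th),th)
E
python3 - <<'E'
from h import *
for th in(.85,.95,1.0,1.1):
  for f in(1,-1):
    print(th,f,[None if (j:=kin.ik(U(x,z,th),rot(th,YAW,f))) is None else np.round(j,2) for x,z in((-95,45),(-85,16),(-49,13.5),(-38,37),(-9,26))])
print(U(-9,26,1.0))
E
```

```text
0.85 1 [None, array([ 0.28,  0.43, -0.7 ,  2.43,  2.18,  0.61, -0.85]), array([ 0.04,  0.41, -0.39,  2.38,  2.28,  0.49, -0.96]), array([-0.13,  0.33, -0.18,  2.36,  2.26,  0.37, -0.96]), array([-0.1 ,  0.4 , -0.19,  2.3 ,  2.28,  0.37, -0.96])]
0.85 -1 [None, array([ 0.27,  0.43, -0.69,  2.44,  2.19,  0.6 ,  2.29]), array([ 0.29,  0.47, -0.67,  2.36,  2.17,  0.58,  2.35]), array([ 0.34,  0.43, -0.72,  2.33,  2.07,  0.54,  2.48]), array([ 0.32,  0.49, -0.68,  2.27,  2.09,  0.54,  2.49])]
0.95 1 [array([-0.15,  0.22, -0.19,  2.41,  1.83,  0.27, -0.58]), array([-0.23,  0.3 , -0.1 ,  2.41,  2.13,  0.29, -0.88]), array([-0.22,  0.35, -0.06,  2.33,  2.12,  0.25, -0.84]), array([-0.1 ,  0.32, -0.19,  2.29,  1.81,  0.26, -0.5 ]), array([-0.1 ,  0.38, -0.17,  2.24,  1.85,  0.25, -0.52])]
0.95 -1 [array([ 0.44,  0.34, -0.84,  2.37,  1.75,  0.46,  2.73]), array([ 0.37,  0.42, -0.76,  2.37,  1.91,  0.5 ,  2.59]), array([ 0.37,  0.47, -0.75,  2.3 ,  1.88,  0.5 ,  2.67]), array([ 0.43,  0.44, -0.8 ,  2.26,  1.74,  0.48,  2.82]), array([ 0.4 ,  0.5 , -0.77,  2.21,  1.76,  0.49,  2.84])]
1.0 1 [arr
[... 470 characters left out ...]
one, None]
1.1 1 [array([ 0.22,  0.26, -0.56,  2.29,  1.05,  0.34,  0.27]), array([ 0.12,  0.33, -0.44,  2.29,  1.25,  0.3 ,  0.07]), array([ 0.14,  0.38, -0.45,  2.21,  1.21,  0.32,  0.15]), array([ 0.23,  0.37, -0.54,  2.17,  1.06,  0.37,  0.31]), array([ 0.21,  0.42, -0.51,  2.12,  1.09,  0.37,  0.31])]
1.1 -1 [array([-1.1 ,  0.28,  0.93,  2.36, -0.54,  0.18, -1.36]), array([-1.02,  0.38,  0.88,  2.35, -1.11,  0.17, -0.81]), array([-0.97,  0.45,  0.87,  2.28, -1.16,  0.23, -0.76]), array([-0.81,  0.35,  0.67,  2.23, -0.49,  0.19, -1.39]), array([-0.77,  0.42,  0.66,  2.18, -0.68,  0.21, -1.21])]
[np.float64(624.3836429272122), np.float64(60.197980339258976), np.float64(95.82240879833303)]
```

Run:
```python
from h import *
th=1.3
robot.servo_line(tipW(-140,0,60,th),feed=150)
robot.servo_line(tipW(-150,-10,150,th),feed=220)
th=1.0;r=rot(th,YAW,1)
robot.movep(U(-90,50,th),r)
robot.servo_line(U(-82,15,th),feed=100);st()
crop("side",W(-57,-55,115),"i_side",f=6,tcp=True)
crop("top",W(-57,-55,115),"i_top",f=6,tcp=True)
```

```text
30.89 [551.6  64.8  84.6] [0.8 0.9 0.1] [ 0.03  0.33 -0.36  2.35  1.79  0.31 -0.5 ]
```

View pics/i_side.png

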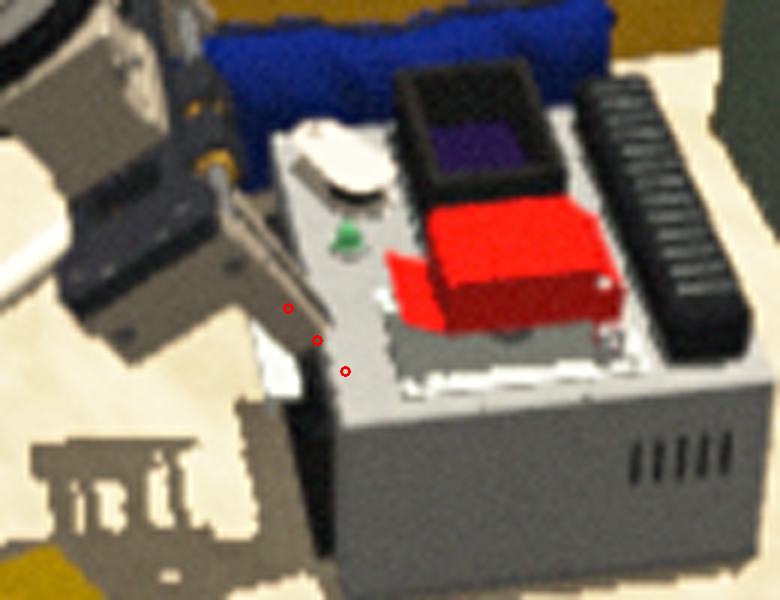

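View pics/i_top.png

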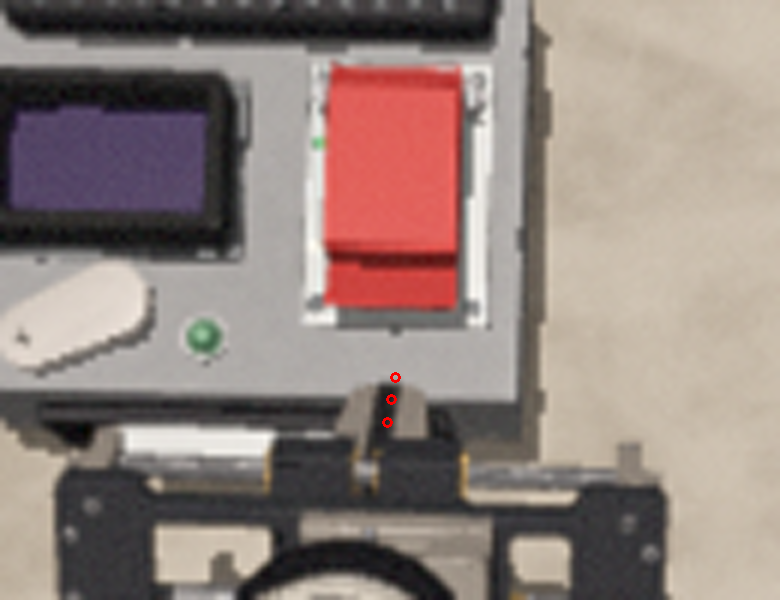

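Run:
```python
from h import *
th=1.0
robot.servo_line(U(-49,13.5,th),feed=70);st()
robot.servo_line(U(-44,38,th),feed=60);st()
robot.servo_line(U(-38,38,th),feed=60);st()
crop("side",W(-37,-55,125),"j_side",f=6)
```

```text
31.62 [584.2  62.7  83.2] [-0.2  0.2 -0.5] [ 0.02  0.37 -0.33  2.29  1.74  0.29 -0.41]
32.18 [589.1  62.4 107.8] [-0.5  0.4 -0.5] [-0.01  0.31 -0.29  2.27  1.49  0.26 -0.17]
32.43 [595.4  61.9 107.4] [-0.2 -1.  -0.3] [-0.    0.32 -0.29  2.25  1.48  0.26 -0.15]
```

View pics/j_side.png

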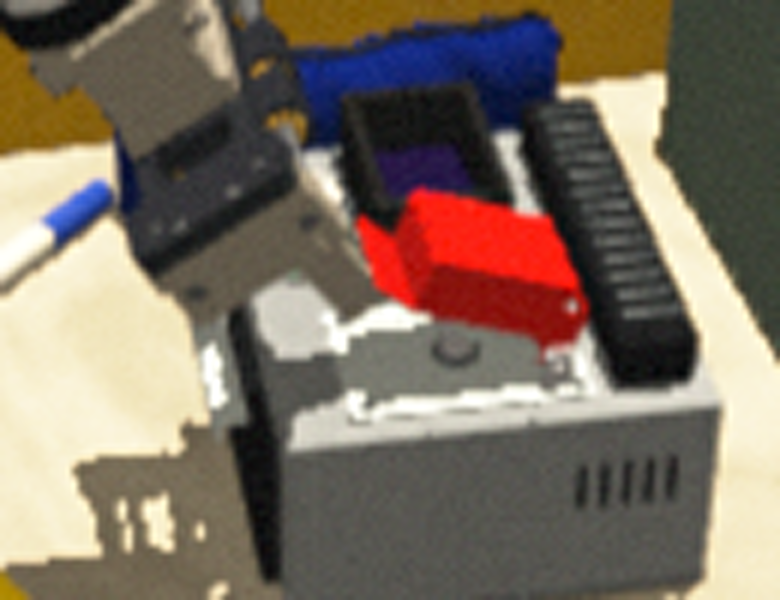

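Run:
```python
from h import *
th=1.0
robot.servo_line(U(-40,48,th),feed=60);robot.hold(.15)
crop("side",W(-37,-55,125),"k_side",f=6)
robot.servo_line(U(-34,27,th),feed=60);st()
for x in(-26,-20,-14,-9):
    robot.servo_line(U(x,26,th),feed=60)
    f=robot.observe()['contact_force'];print(x,np.round(f,1))
st()
crop("side",W(-37,-55,125),"l_side",f=6);crop("top",W(-37,-55,125),"l_top",f=6)
```

```text
33.52 [599.3  61.8  96.6] [-0.4 -0.2 -0.5] [-0.02  0.35 -0.27  2.25  1.58  0.26 -0.24]
-26 [-0.3  0.2 -0.3]
-20 [ 0.1 -0.8 -0.3]
-14 [-0.1 -0.6 -0.2]
-9 [ 0.3 -0.  -1.1]
34.55 [624.5  60.2  95.9] [ 0.3 -0.  -1.1] [-0.01  0.38 -0.26  2.2   1.51  0.25 -0.16]
```

View pics/k_side.png

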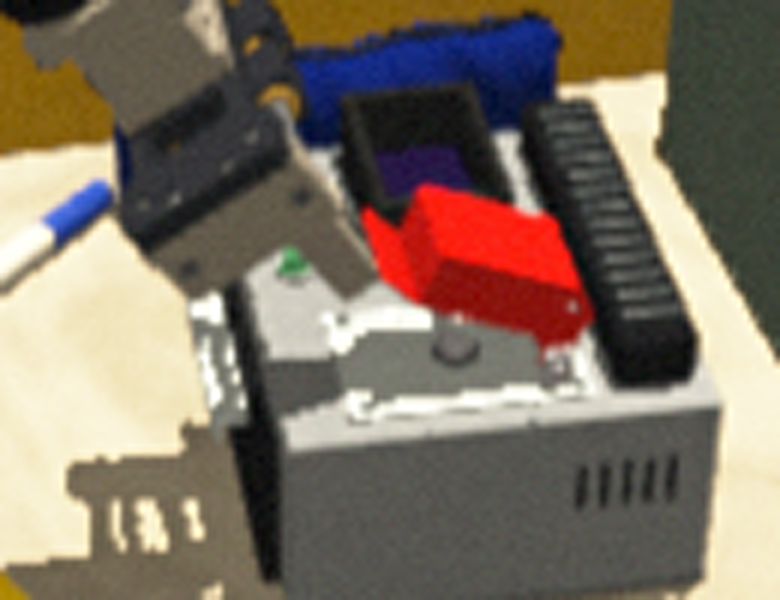

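View pics/l_side.png

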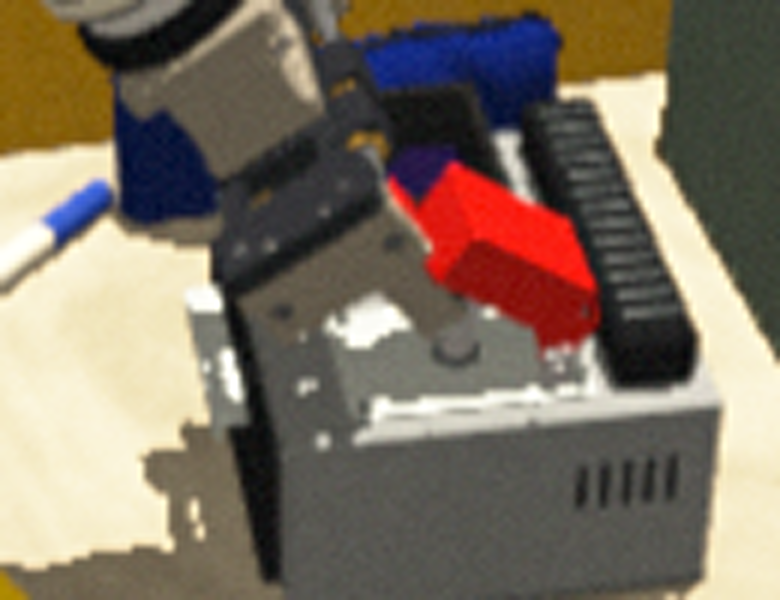

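View pics/l_top.png

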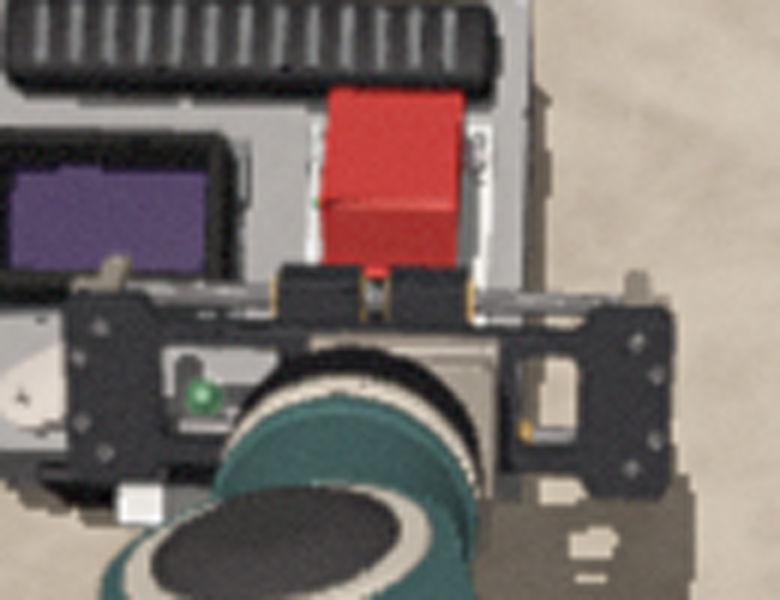

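Run:
```python
from h import *
th=1.0
for x in(-6,-4):
    robot.servo_line(U(x,26,th),feed=40)
    f=robot.observe()['contact_force'];print(x,np.round(f,1))
im=viewer.read_camera("top");p=pj("top")(W(-65,12,106)).astype(int);print(p)
a=cv2.imread("pics/a_top.png")[:,:,::-1]
for I in(a,im):print(I[p[1]-3:p[1]+4,p[0]-3:p[0]+4].reshape(-1,3).astype(int)[np.argmax(I[p[1]-3:p[1]+4,p[0]-3:p[0]+4,1].astype(int).ravel()-I[p[1]-3:p[1]+4,p[0]-3:p[0]+4,0].astype(int).ravel())])
crop("side",W(-20,-55,115),"m_side",f=10,n=28)
```

```text
-6 [-5.1  0.6  1.1]
-4 [-13.4   0.5   7.7]
[233 189]
[ 94 137 101]
[114 161 121]
```

View pics/m_side.png

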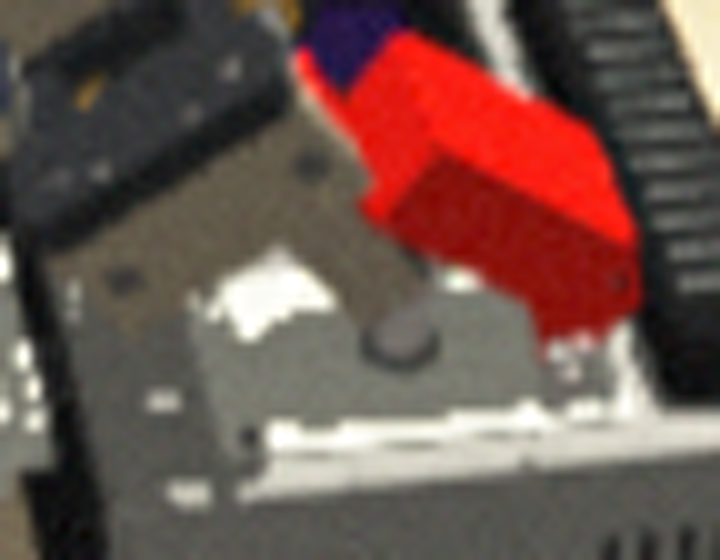

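Run:
```python
from h import *
th=1.0
robot.servo_line(U(-34,25,th),feed=80)
crop("side",W(-20,-55,115),"n_side",f=10,n=28)
robot.servo_line(U(-50,14,th),feed=70)
robot.servo_line(U(-95,17,th),feed=120)
st();crop("side",W(-20,-55,115),"o_side",f=7,n=40)
```

```text
36.77 [539.7  65.5  87.5] [-0.2 -0.5  0.4] [-0.    0.3  -0.34  2.38  1.81  0.3  -0.53]
```

View pics/n_side.png

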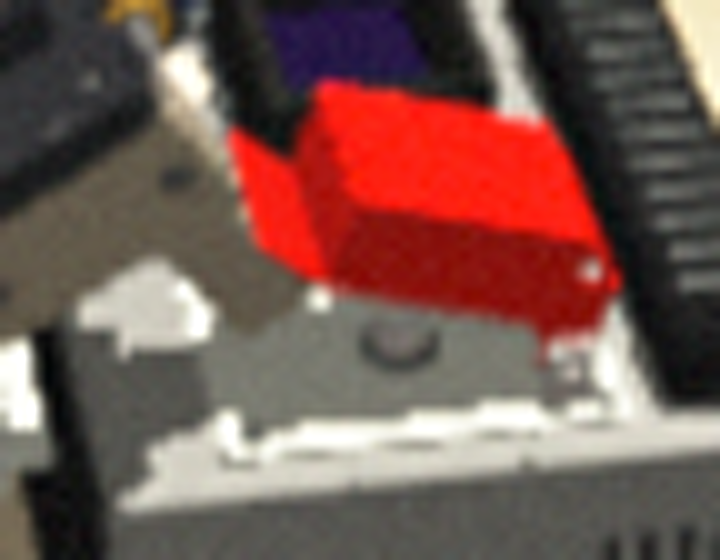

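View pics/o_side.png

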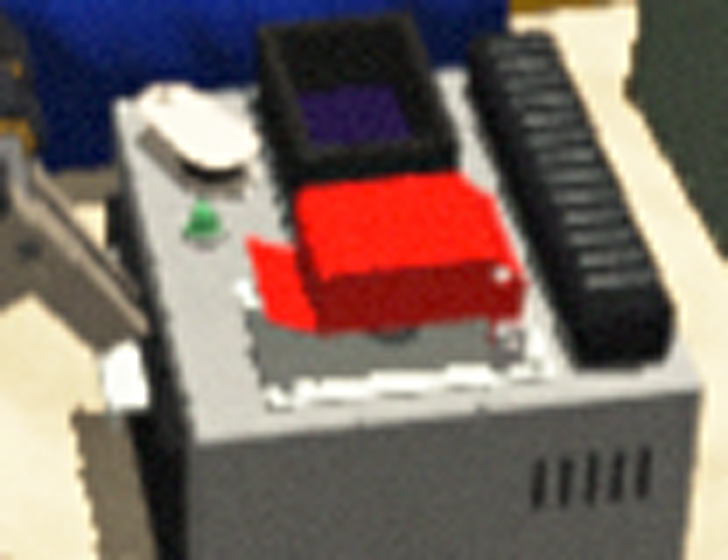

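Run:
```python
from h import *
robot.servo_line(U(-140,100,1.0),feed=200)
look("side",["tray_pull","guard_lip","loupe_mid","marker_mid"],"p_side")
robot.hold(.3);st();robot.job_done()
```

```text
side tray_pull [(0.82, array([522. , 123.1,  63.7]))]
side guard_lip [(0.61, array([569.9,  63.4, 120.8]))]
side loupe_mid [(0.77, array([574.4, 177.1, 104.9]))]
side marker_mid [(0.6, array([649.2,  57.1, 103.1])), (0.48, array([464.4, 289.4,   7.3]))]
38.27 [493.6  68.3 169.7] [-0.2  0.5 -0.2] [ 0.02  0.03 -0.39  2.4   0.93  0.29  0.3 ]
the job is handed in; nothing more can be done
```

View pics/p_side.png

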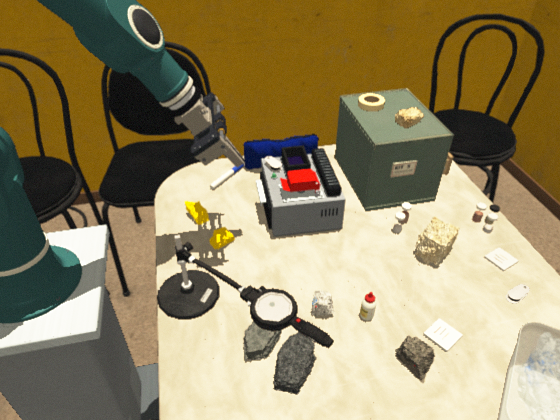

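The job was handed in at about 38 s of the 51 s allowed. I pushed the tray home against its stop, lifted the red guard on the closed fingertips, pushed the toggle to the back, and drew the fingers out so the guard dropped shut.

**Last checks**
- **Picture:** the final side picture shows the guard shut (around pixel 300, 180), the tray closed and the arm clear. No contact force was felt.
- **Tray:** it met the stop with about 10 N. The tray pull was last measured at (522, 123, 64) mm, which matches fully home within the network's error.
- **Loupe and marker:** the loupe was measured within about 4 mm of where it started. The marker also read in place, but only as the second, weaker detection (0.48). The first one was false and lay on the box.
- **Loose rock and bottle:** these were only checked by eye in the picture.

**Not directly confirmed**
- **Toggle:** it could not be seen once the guard shut. That it is on is inferred: the fingers travelled past its pivot freely and then met firm resistance of about 13 N where its "on" stop should be. A side view under the raised guard seemed to show the lever leaning back, and the pilot lamp looked a little brighter.
- **Ore rock:** it was not seen again after the tray closed, and no lifting or knocking was noticed.

**What disagreed**
- **Fingertip position:** the fingertips end about 23.5 mm short of the stated TCP. My first tray push therefore passed over the pull bar and moved nothing. I measured the offset with a light touch on the table (about 19 N) and corrected for it.
- **Box position:** the tray stop suggested the box lay about 2–3 mm farther back than my camera fit, so I shifted it by 2 mm.

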